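# Hold the spring clamp open over the glued plates

## Task

Two plywood plates, just glued face to face, stand on edge in the gluing stand. Slide the stand's stop along its track until the plates are held snugly between it and the fixed end stop, then take the large spring clamp off the clamp rail and bring it, squeezed wide open, down astride the middle of the plates' top edge with its jaws clear of both faces. Finish while still holding it open there, so that I can slip protective pads in before it closes; do not let the clamp bump the plates, and leave everything else on the bench where it stands.

Things in the scene. Friction and masses are not known exactly. Their poses are not given: they have to be found in the camera images.
- stand: Gluing stand fixed to the bench: plywood base 130 x 340 x 18 mm (x, y, z), origin at the centre of its underside. Along its y axis: a channel 15 mm wide between two wooden cleats (20 mm thick, tops 46 mm above the bench, y -20 to +135 mm), a fixed end stop with its face at y = +135 mm (top at 64 mm), and at the -y end a T-track with the sliding stop.
- stop (a joint): Travel of the sliding stop along the stand's +y axis, m: 0 at the outer end of the track; it stays where left (friction about 2 N). When the plates are home against the fixed end stop it bears on their end and reads about 0.090; it starts 50 to 85 mm short of that.
- stop_knob (a point): Middle of the black lobed knob on the sliding stop, the place to grip: 29 to 33 mm across, 80 mm above the bench (z 67 to 93 mm). The wooden block below it is 50 x 46 mm, its top 59 mm above the bench; its pressing face is 30 mm from the knob's axis towards the stand's +y.
- plates: The workpiece: a loose pair of plywood plates glued face to face, 12 mm thick (x), 160 mm long (y), 90 mm high (z), 0.13 kg; origin at the centre of the underside, standing on the base 18 mm above the bench, axes as the stand's. It starts 3 to 12 mm short of the fixed end stop; home, its origin is at y = +55 mm of the stand.
- plates_top (a point): Middle of the plates' top edge, 108 mm above the bench.
- rack: Clamp rail fixed to the bench: an upright wooden batten 12 mm thick (x), 300 mm long (y), top edge 80 mm above the bench, on two feet 110 mm deep; origin at the centre of its underside. Two small spring clamps are parked at its +y end (tops 138 mm above the bench) and stay there.
- clamp: Large spring clamp, dark steel, black grips, 95 g, 24 mm wide (y): two arms on a pivot. Starts upright, clipped on the -y half of the rail, pivot 28 mm above the rail's top edge (z = 108 mm), axes as the rail's. The body is the +x arm, origin on the pivot; it leans by half the opening angle. Grips rise 63 mm above the pivot, jaws reach 54 mm below; free between up to 8 mm below it.
- clamp_arm (a joint): Opening angle of the clamp in rad: 0 with the jaws closed on the 12 mm rail, -0.25 quite shut, about 0.48 fully squeezed (end stop; 33 mm between the jaw pads). Spring: about 5 N on the grips at 0, 12 N when fully open.
- jaw_a (a point): Middle of the inner face of the jaw pad (24 x 18 mm) on the body's arm (+x side), 45 mm below the pivot.
- jaw_b (a point): Middle of the inner face of the jaw pad on the other arm (-x side).
- grip_a (a point): Outer face of the rubber grip on the body's arm, 52 mm above the pivot. Squeeze the two grips together along x, from above: 52 mm over their outsides here (57 mm at the top) when clipped on the rail, about 26 mm when squeezed to the end stop.
- grip_b (a point): Outer face of the rubber grip on the other arm, 52 mm above the pivot.
- glue_bottle: Bystander: dark glue bottle with a white nozzle, 51 mm across, 184 mm tall, standing loose beyond the stand; origin at its underside.
- filler_tub: Bystander: filler tub, 70 mm across, 66 mm tall, loose near the bench's front edge; origin at its underside.
- masking_tape: Bystander: roll of masking tape, 101 mm across, 24 mm high, lying loose beyond the stand; origin at its underside.
Things that resemble listed ones, but are neither listed nor needed, are in the scene too. Leave any blue look-alike of the clamp alone.

How it is judged:
On the way, in this order (a step that is already met when the one before it is completed fails the run):
1. the sliding stop holds the plates snugly against the fixed end stop (value of joint stop above 0.0865 m and y of plates in the frame of stand above 0.05 m and angle between plates's own z axis and vertical below 0.1 rad and z of plates in the frame of stand below 0.023 m), for 0.2 s.
2. the large clamp, squeezed in the gripper, is lifted clear of its rail (height (world z) of clamp above 0.15 m and value of joint clamp_arm above 0.2 rad and contact force between clamp and rack below 0.1 N and contact force between the fingers and clamp above 2 N), for 0.2 s.
At the end, for the whole second after the job is handed in: Stop reads over 0.0865, plates upright and home within 5 mm; gripper holds the clamp still, open over 0.33 rad, a jaw each side of the plates, pad centres 8 mm or more below the top edge, 3.5 mm or more off the faces, within 20 mm of the middle; clamp touches no plates, stand or rail (all of step 1 and ((x of jaw_a in the frame of plates above 0.0095 m and x of jaw_b in the frame of plates below -0.0095 m) or (x of jaw_b in the frame of plates above 0.0095 m and x of jaw_a in the frame of plates below -0.0095 m)) and z of each of jaw_a, jaw_b in the frame of plates below 0.082 m and y of jaw_a in the frame of plates between -0.02 and 0.02 m and y of jaw_b in the frame of plates between -0.02 and 0.02 m and value of joint clamp_arm above 0.33 rad and contact force between the fingers and clamp above 4 N and contact force between clamp and plates below 0.2 N and contact force between clamp and stand below 0.2 N and contact force between clamp and rack below 0.2 N and linear speed of clamp below 0.03 m/s); the arm keeps its last pose, push and grip.
It fails at once if the clamp bumped the plates (contact force between clamp and plates above 2 N).
It fails at once if the plates were tipped or lifted out (angle between plates's own z axis and vertical above 0.2 rad or z of plates in the frame of stand above 0.03 m).
It fails at once if a bystander was moved (distance of any of glue_bottle, filler_tub, masking_tape from where it was at the start of the episode above 0.025 m).
It also fails if it takes over 54 s, if anything falls off the work surface, if the arm or the gripper's body presses on something with over 40 N, if the wrist force passes 120 N, or if a joint passes its speed limit or range.

## Robot

A 7-joint arm with a two-finger parallel gripper is mounted at the origin on a cart in front of the work surface, level with it; the furniture and walls round the work are solid. World frame = base frame: x ahead of the robot, y to its left, z up, the work surface at z = 0. Lengths are in m, angles in rad, forces in N, time in s.
With the tool pointing down it reaches from about 0.425 to 0.925 m from the base axis. Payload 6.8 kg.
Tool frame: the origin (TCP) lies on the mounting face of the last link; the fingertips stand 173 mm ahead of it and the grasp point (between the pads) lies 155 mm ahead of it; z points along the fingers, y is the line along which they close (so a half turn about z gives the same grasp; the last joint's range is limited). The gripper opens to 85 mm and grips with 20 to 120 N. Pads are 22 mm wide; open, the fingers measure 114 mm over their backs; the gripper's body (76 mm by 85 mm) begins 54 mm behind the grasp point. The pads swing forward as they close: fully open they stand 13 mm farther back than shut.
Start: joints at [1.235, 0.477, 0.022, 1.555, -0.011, 1.109, -0.083], TCP at [0.152, -0.658, 0.405] pointing down, gripper open.
Joint ranges: [-2.96, 2.96], [-0.34, 2.1], [-1.41, 1.46], [0.24, 2.44], [-1.37, 4.51], [0.17, 1.92], [-2.96, 2.96]. Speed limits (rad/s): [2.39, 2.39, 3.14, 3.14, 3.14, 3.14, 3.14].

## Interface

Orientations are given as a unit quaternion [w, x, y, z].
In Python, from station import bot gives the robot as it stands. The module is installed in compiled form; this text tells all that it offers.
- The arm moves only by the shell command python3 -m pendant 'ROWS' [FORCE]. ROWS is JSON, a list of rows, each a list of 5 numbers: the finger opening in m, from 0 to 0.0854, then the shift along the tool's x, y, z in m, then the turn about the tool's z in degrees. In form: [[jaw, x, y, z, yaw], ...]. A call has 1 to 12 rows; each row shifts and turns the commanded pose from where the row before left it, along the tool's axes as they then stand; what a row does not reach is not made up. A row lasts 1/12 s, in which the tool goes at most 41.7 mm and 7.16 degrees, less where a joint would pass 70% of its speed; a pose out of reach is approached as far as the arm can. A call with a gripper value outside its range is refused whole. The fingers move at their own pace and stop on an object; FORCE is the grip in N (left out, the last holds). Time passes only in rows, so rows that do not move let the fingers close. It gives the time, the measured TCP pose, the force, the opening and the grip force at its end, in the units of the state.
- bot.get_obs(): the state, without advancing time (a new reading comes with each control period).
- bot.read_camera(name): name is "side" or "top"; returns (picture, depth): 400x640x3 uint8, blue, green, red; 400x640 float32, m along the optical axis (not along the pixel's ray), 0 where there is no reading.
- bot.camera_model(name): a dict with "intrinsics" (3x3 intrinsics, pixels), "dist_coeffs" ([k1, k2, p1, p2, k3] as OpenCV has them; the pictures are not rectified), "R" (3x3) and "t" (3): a world point X has camera coordinates R X + t. Camera axes: x right, y down, z forward; pixel columns grow to the right and rows downward; lengths in m; the calibration is good to about 2 mm. A picture is of the moment at which its call begins. camera_model takes no time and is no camera call.
- bot.hand_in(): hands the job in; it is judged then, once.
Trained networks look in the newest picture that a camera, given by its name, has taken for a name from the list of things; names that differ only in an ending like _2 or _b are one class to them, and where a whole thing is asked for, a point or a joint stands for the part that bears it (a point fixed in the world has none). Each returns a list of dicts, best first, with "score" (0 to 1); they miss things now and then, are a little off and sometimes report something else, mostly with a low value. They report only what shows in the picture. A call takes as long as a camera call. They do not tell look-alikes from the thing itself.
- bot.boxes_of(name, camera): "at" ([column, row] in pixels, amid what is visible of it).
- bot.trace(name, camera): "mask" (400x640 bool, what is visible of it) and "at" ([column, row] in pixels, amid what is visible of it).
- bot.pinpoint(name, camera): "at" ([column, row] in pixels: a listed point, or the origin of a listed thing).
The state is a dict: "t": time; "q": joint angles; "joint_vel": joint speeds; "joint_torque": joint torques, N m; "eef_pos": TCP position; "tool_rot": TCP orientation; "contact_force": force on the tool from outside, world axes, zero at the start; "torque": the same for the moment, N m; "gripper_width": opening from 0.0 (shut) to 1.0 (fully open); "grasp_force": force on a finger pad.
Only numpy, scipy, OpenCV 4.12 (cv2) and the standard library are available. Lean on these libraries where they do the work, as an engineer would, in place of code of your own. Each camera call takes 0.05 s, during which the arm holds its last target. There are 200 camera calls.

## Working session

There is one attempt and no reset: what is moved stays moved. The work goes in short steps, Python scripts to look and compute and a shell command to move; the robot and the scene stay as the last step left them, time stands still between calls to the robot, and variables do not carry over. Pictures are saved under pics/ and viewed, at most 10 in all, crops included, and the job is handed in when it is done.

```bash
mkdir -p pics
cat > h.py <<'E'
from station import bot
import numpy as np, cv2
from scipy.spatial.transform import Rotation as Rn
def cam(c):
    m=bot.camera_model(c); return [np.array(m[k],float) for k in("intrinsics","dist_coeffs","R","t")]
def ray(c,p):
    K,D,R,t=cam(c); u=cv2.undistortPoints(np.array([[p]],float),K,D)[0,0]
    return -R.T@t, R.T@np.array([u[0],u[1],1.])
def atz(c,p,z):
    o,d=ray(c,p); return o+d*(z-o[2])/d[2]
def dep(c,p,D):
    o,d=ray(c,p); r,cc=int(round(p[1])),int(round(p[0])); w=D[max(r-1,0):r+2,max(cc-1,0):cc+2]; w=w[w>0]
    return o+d*np.median(w) if len(w) else None
def cloud(c,mask,D):
    K,Dc,R,t=cam(c); v,u=np.nonzero(mask&(D>0)); un=cv2.undistortPoints(np.stack([u,v],1).astype(float)[:,None],K,Dc)[:,0]
    P=np.c_[un,np.ones(len(u))]*D[v,u][:,None]; return (P-t)@R
def proj(c,X):
    K,D,R,t=cam(c); return cv2.projectPoints(np.array(X,float).reshape(-1,3),cv2.Rodrigues(R)[0],t,K,D)[0][:,0]
def tool():
    s=bot.get_obs(); q=s["tool_rot"]; R=Rn.from_quat([q[1],q[2],q[3],q[0]]).as_matrix(); return s,np.array(s["eef_pos"]),R
E
python3 - <<'E'
from h import *
np.set_printoptions(precision=4,suppress=True)
s,p,R=tool(); print(s["t"],p,R)
for c in("side","top"):
    im,D=bot.read_camera(c); cv2.imwrite(f"pics/{c}0.png",im); np.save(f"{c}D.npy",D)
    print(c,ray(c,(320,200)))
    for n in("stop_knob","plates_top","stand","rack","clamp","jaw_a","grip_a","grip_b"):
        for r in bot.pinpoint(n,c)[:3]: print(c,n,round(r["score"],2),np.round(r["at"],1), dep(c,r["at"],D))
E
```

```text
0.0 [ 0.1524 -0.6573  0.4037] [[ 0.9741  0.2259 -0.0005]
 [ 0.2259 -0.9741  0.0017]
 [-0.0001 -0.0018 -1.    ]]
side (array([0.2705, 0.7829, 0.6708]), array([ 0.2552, -0.7995, -0.5441]))
side stop_knob 0.7 [347.2 170.2] [ 0.5174 -0.2835  0.0787]
side plates_top 0.74 [341.5 187.5] [ 0.4943 -0.1205  0.1109]
side plates_top 0.22 [278.4 246.2] [0.5816 0.1397 0.0801]
side stand 0.76 [342.8 206.5] [ 0.4706 -0.0457  0.0984]
side rack 0.73 [264.9 297.4] [0.5815 0.2331 0.001 ]
side rack 0.33 [342.8 186.7] [ 0.4923 -0.1276  0.1098]
side clamp 0.86 [295.5 280.9] [0.5095 0.2165 0.0596]
side clamp 0.74 [262.9 232.5] [0.6803 0.0279 0.0158]
side clamp 0.6 [277.3 236. ] [0.5817 0.1411 0.1122]
side jaw_a 0.97 [276.5 246.9] [0.5837 0.1461 0.0824]
side jaw_a 0.91 [295.2 288.9] [0.5181 0.2003 0.016 ]
side jaw_a 0.79 [278.9 249.6] [0.5783 0.1454 0.0748]
side grip_a 0.84 [286.7 220.2] [0.5611 0.1274 0.1532]
side grip_a 0.8 [266.5 215.8] [0.6045 0.1419 0.1664]
side grip_a 0.68 [287.4 255.9] [0.5305 0.2046 0.1172]
side grip_b 0.84 [286.7 220.2] [0.5611 0.1274 0.1532]
side grip_b 0.8 [266.5 215.8] [0.6045 0.
[... 308 characters left out ...]
 0.0435]
top stand 0.58 [395.1 134.9] [ 0.7523 -0.24   -0.0007]
top rack 0.83 [238.1 189.7] [0.5796 0.2213 0.045 ]
top clamp 0.8 [265.3 184.5] [0.5824 0.1329 0.1125]
top clamp 0.55 [242.6 214.7] [0.5062 0.2032 0.0605]
top jaw_a 0.82 [246.5 210.8] [0.5176 0.1933 0.0567]
top jaw_a 0.67 [267.3 187.7] [0.5652 0.1198 0.1626]
top jaw_a 0.61 [352.6 220. ] [ 0.4864 -0.1003  0.1069]
top grip_a 0.58 [261.9 166.7] [ 0.6567  0.1617 -0.0004]
top grip_a 0.49 [240.1 201.1] [0.5372 0.199  0.116 ]
top grip_a 0.46 [231.3 220.4] [0.4952 0.2487 0.0023]
top grip_b 0.58 [261.9 166.7] [ 0.6567  0.1617 -0.0004]
top grip_b 0.49 [240.1 201.1] [0.5372 0.199  0.116 ]
top grip_b 0.46 [231.3 220.4] [0.4952 0.2487 0.0023]
```

View pics/top0.png

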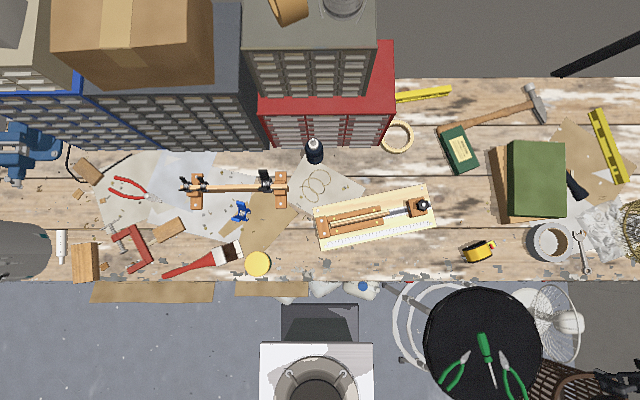

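View pics/side0.png

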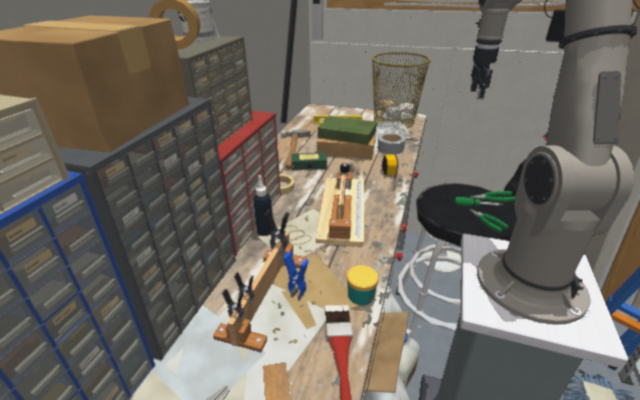

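Top view: the stand runs from about (318,230) to (425,205), with the knob at (420,205). The large clamp is on the right end of the rail at (265,183), the small clamps are at (197,185), and the blue look-alike is at (242,212). The bottle is at (314,150). Next I'll measure geometry from depth.

Run:
```python
from h import *
np.set_printoptions(precision=4,suppress=True)
D=np.load("topD.npy"); S=np.load("sideD.npy"); one=np.ones(D.shape,bool)
for c,d in(("top",D),("side",S)):
    P=cloud(c,one,d)
    def sel(x0,x1,y0,y1,z0,z1): return P[(P[:,0]>x0)&(P[:,0]<x1)&(P[:,1]>y0)&(P[:,1]<y1)&(P[:,2]>z0)&(P[:,2]<z1)]
    def ax(n,Q):
        if len(Q)<5: print(c,n,len(Q)); return
        r=cv2.minAreaRect(Q[:,:2].astype(np.float32)); v=np.linalg.svd(Q[:,:2]-Q[:,:2].mean(0))[2][0]; v*=np.sign(v[1])
        print(c,n,len(Q),"mean",Q.mean(0),"rect",np.array(r[0]),np.array(r[1]),"axis",v,"yaw",np.degrees(np.arctan2(-v[0],v[1])))
    ax("plates",sel(.42,.56,-.22,.0,.098,.118))
    ax("standbase",sel(.38,.62,-.37,.06,.010,.026))
    ax("knob",sel(.47,.58,-.33,-.23,.082,.1))
    ax("railtop",sel(.54,.62,.08,.40,.072,.088))
    ax("clamp",sel(.52,.66,.05,.2,.10,.2))
    ax("cltop",sel(.52,.66,.05,.2,.155,.185))
    ax("bottle",sel(.6,.8,-.1,.05,.1,.2))
```

```text
top plates 282 mean [ 0.4931 -0.1192  0.1065] rect [ 0.4932 -0.1187] [0.012  0.1594] axis [-0.2064  0.9785] yaw 11.91033065005487
top standbase 3547 mean [ 0.5048 -0.1799  0.0169] rect [ 0.5348 -0.1588] [0.1944 0.3458] axis [-0.2093  0.9779] yaw 12.079563009510382
top knob 106 mean [ 0.5297 -0.2911  0.0905] rect [ 0.5296 -0.2913] [0.0301 0.029 ] axis [-0.5108  0.8597] yaw 30.716485740062353
top railtop 409 mean [0.584  0.2271 0.0789] rect [0.5823 0.2288] [0.0331 0.297 ] axis [-0.005  1.   ] yaw 0.28777562694911574
top clamp 248 mean [0.583  0.1375 0.1402] rect [0.5611 0.1507] [0.0481 0.1151] axis [-0.7711  0.6367] yaw 50.45424147253438
top cltop 93 mean [0.5879 0.1319 0.1679] rect [0.5856 0.1319] [0.0549 0.0224] axis [0.9998 0.0194] yaw -88.88624253612994
top bottle 872 mean [ 0.7061 -0.0161  0.1459] rect [ 0.6917 -0.0251] [0.1495 0.06  ] axis [-0.1836  0.983 ] yaw 10.578130062889981
side plates 141 mean [ 0.4888 -0.1084  0.1082] rect [ 0.4913 -0.1197] [0.0118 0.1619] axis [-0.2053  0.9787] yaw 11.846710133913056
side standbase 1732 mean [ 0.4954 -0.1412  0.019 ] rect [ 0.5316 -0.1522] [0.1974 0.3625] axis [-0.1941  0.981 ] yaw 11.194574605088322
side knob 59 mean [ 0.5275 -0.2882  0.0907] rect [ 0.5267 -0.2908] [0.0289 0.0259] axis [0.9045 0.4264] yaw -64.75828419050886
side railtop 683 mean [0.582  0.2513 0.0791] rect [0.5858 0.2297] [0.2985 0.039 ] axis [-0.0096  1.    ] yaw 0.5505976602509398
side clamp 453 mean [0.5796 0.1403 0.1369] rect [0.558  0.1505] [0.0486 0.1122] axis [-0.8148  0.5797] yaw 54.569607292464426
side cltop 129 mean [0.5839 0.135  0.1664] rect [0.5834 0.1323] [0.0259 0.0552] axis [-1.      0.0013] yaw 89.92560803835602
side bottle 1083 mean [ 0.705  -0.0077  0.1477] rect [ 0.6902 -0.0254] [0.0604 0.1496] axis [-0.1983  0.9801] yaw 11.436807001099599
```

```bash
cat >> h.py <<'E'
def go(tgt,yang):
    "shift in tool axes AFTER turn, to TCP target; yang = wanted world angle of tool y (deg)"
    s,p,R=tool(); a=np.degrees(np.arctan2(R[1,1],R[0,1])); th=-((yang-a+180)%360-180)
    R2=R@Rn.from_euler("z",th,degrees=True).as_matrix()
    print("t",round(s["t"],2),"p",np.round(p,4),"yang",round(a,2),"turn",round(th,2),"shift(mm) after turn",np.round(1000*R2.T@(np.array(tgt)-p),1),"now",np.round(1000*R.T@(np.array(tgt)-p),1),"F",np.round(s["contact_force"],1),"w",round(s["gripper_width"],3),"gf",round(s["grasp_force"],1))
E
python3 -m pendant '[[0.085,0,0,0,-7.1],[0.085,0,0,0,-7.1],[0.085,0,0,0,-7.1],[0.085,0,0,0,-7.1],[0.085,0,0,0,-7.1],[0.085,0,0,0,-7.1],[0.085,0,0,0,-7.1],[0.085,0,0,0,-7.1],[0.085,0,0,0,-7.1],[0.085,0,0,0,-7.1],[0.085,0,0,0,-7.1],[0.085,0,0,0,-7.1]]' 30
python3 -c "
from h import *
go([.529,-.291,.404],11.9)"
```

```text
t: 1.9
eef_pos: [0.1523, -0.6576, 0.4047]
tool_rot: [0.0, 0.652, 0.758, -0.0]
contact_force: [-0.7, 0.8, -0.5]
gripper_width: 0.998
grasp_force: 0.0
t 1.9 p [ 0.1523 -0.6576  0.4047] yang 8.59 turn -3.31 shift(mm) after turn [281.1 444.2   0.7] now [306.2 427.2   0.7] F [-0.7  0.8 -0.5] w 0.998 gf 0.0
```

```bash
python3 -m pendant '[[0.085,0,0,0,-3.3],[0.085,0.018,0.028,0,0],[0.085,0.018,0.028,0,0],[0.085,0.018,0.028,0,0],[0.085,0.018,0.028,0,0],[0.085,0.018,0.028,0,0],[0.085,0.018,0.028,0,0],[0.085,0.018,0.028,0,0],[0.085,0.018,0.028,0,0],[0.085,0.018,0.028,0,0],[0.085,0.018,0.028,0,0],[0.085,0.018,0.028,0,0]]' >/dev/null
python3 -m pendant '[[0.085,0.018,0.028,0,0],[0.085,0.018,0.028,0,0],[0.085,0.018,0.028,0,0],[0.085,0.018,0.028,0.02,0],[0.085,0.012,0.02,0.03,0],[0.085,0,0,0.03,0],[0.085,0,0,0,0],[0.085,0,0,0,0]]'
python3 -c "
from h import *
go([.529,-.291,.238],11.9)"
```

```text
t: 3.57
eef_pos: [0.5264, -0.2934, 0.3236]
tool_rot: [-0.002, 0.632, 0.775, -0.001]
contact_force: [0.2, 0.3, 0.1]
gripper_width: 0.996
grasp_force: 0.0
t 3.57 p [ 0.5264 -0.2934  0.3236] yang 11.54 turn -0.36 shift(mm) after turn [ 1.7  3.3 85.6] now [ 1.7  3.3 85.6] F [0.2 0.3 0.1] w 0.996 gf 0.0
```

```bash
python3 -m pendant '[[0.085,0.002,0.003,0.02,-0.3],[0.085,0,0,0.022,0],[0.085,0,0,0.022,0],[0.085,0,0,0.021,0],[0.085,0,0,0,0],[0.02,0,0,0,0],[0.02,0,0,0,0],[0.02,0,0,0,0],[0.02,0,0,0,0],[0.02,0,0,0,0],[0.02,0,0,0,0],[0.02,0,0,0,0]]' 30
python3 -c "
from h import *
go([.529,-.291,.238],11.9)"
```

```text
t: 4.57
eef_pos: [0.5302, -0.2909, 0.2413]
tool_rot: [0.001, 0.63, 0.776, 0.0]
contact_force: [-1.3, 1.0, 5.8]
gripper_width: 0.331
grasp_force: 29.3
t 4.57 p [ 0.5302 -0.2909  0.2413] yang 11.84 turn -0.06 shift(mm) after turn [ 0.2 -1.2  3.3] now [ 0.2 -1.2  3.3] F [-1.3  1.   5.8] w 0.331 gf 29.3
```

```bash
python3 -m pendant '[[0.02,0.005,0,-0.002,0],[0.02,0.007,0,0,0],[0.02,0.007,0,0,0],[0.02,0.007,0,0,0],[0.02,0.007,0,0,0],[0.02,0.007,0,0,0],[0.02,0.007,0,0,0],[0.02,0.007,0,0,0],[0.02,0.004,0,0,0],[0.02,0.003,0,0,0],[0.02,0.002,0,0,0],[0.02,0,0,0,0]]'
python3 -c "
from h import *
go([.529-.2064*.075,-.291+.9785*.075,.240],11.9)"
```

```text
t: 5.57
eef_pos: [0.5168, -0.2279, 0.2415]
tool_rot: [0.0, 0.63, 0.777, 0.001]
contact_force: [5.2, 0.5, -11.7]
gripper_width: 0.33
grasp_force: 32.2
t 5.57 p [ 0.5168 -0.2279  0.2415] yang 11.91 turn 0.01 shift(mm) after turn [10.8 -1.1  1.5] now [10.8 -1.1  1.5] F [  5.2   0.5 -11.7] w 0.33 gf 32.2
```

```bash
python3 -m pendant '[[0.02,0.003,0.001,0.001,0],[0.02,0.002,0,0,0],[0.02,0.002,0,0,0],[0.02,0.001,0,0,0],[0.02,0,0,0,0]]' | grep -E "eef|force"
python3 -m pendant '[[0.02,0.002,0,0,0],[0.02,0.001,0,0,0],[0.02,0,0,0,0]]'| grep -E "eef|force"
python3 - <<'E'
from h import *
np.set_printoptions(precision=4,suppress=True)
go([.529-.2064*.075,-.291+.9785*.075,.240],11.9)
im,S=bot.read_camera("side"); im,D=bot.read_camera("top"); cv2.imwrite("pics/t1.png",cv2.resize(im[170:270,290:450],None,fx=5,fy=5))
P=np.r_[cloud("top",D>0,D)]
Q=P[(P[:,0]>.42)&(P[:,0]<.53)&(P[:,1]>-.22)&(P[:,1]<.02)&(P[:,2]>.098)&(P[:,2]<.116)]
u=np.array([-.2064,.9785]); a=Q[:,:2]@u; print("plates range along u",a.min(),a.max(),"start centre",np.array([.4932,-.1187])@u)
E
```

```text
eef_pos: [0.5158, -0.2213, 0.2413]
contact_force: [-1.0, -2.5, 5.6]
grasp_force: 33.6
eef_pos: [0.5154, -0.2197, 0.2413]
contact_force: [-1.2, -7.6, 3.3]
grasp_force: 33.5
t 6.23 p [ 0.5154 -0.2197  0.2413] yang 11.77 turn -0.13 shift(mm) after turn [ 2.4 -1.4  1.3] now [ 2.4 -1.4  1.3] F [-1.2 -7.6  3.3] w 0.328 gf 33.5
plates range along u -0.3140892402667299 -0.13364982356780222 start centre -0.21794443000000002
```

```bash
python3 -m pendant '[[0.02,0.002,0,0,0],[0.02,0.001,0,0,0],[0.02,0,0,0,0]]'| grep -E "eef|force"
python3 -m pendant '[[0.02,0.002,0,0,0],[0.02,0.001,0,0,0],[0.02,0,0,0,0]]'| grep -E "eef|force"
```

```text
eef_pos: [0.515, -0.2191, 0.2413]
contact_force: [2.3, -14.4, -1.3]
grasp_force: 33.0
eef_pos: [0.5147, -0.2185, 0.2414]
contact_force: [5.4, -21.8, -5.4]
grasp_force: 32.6
```

View pics/t1.png

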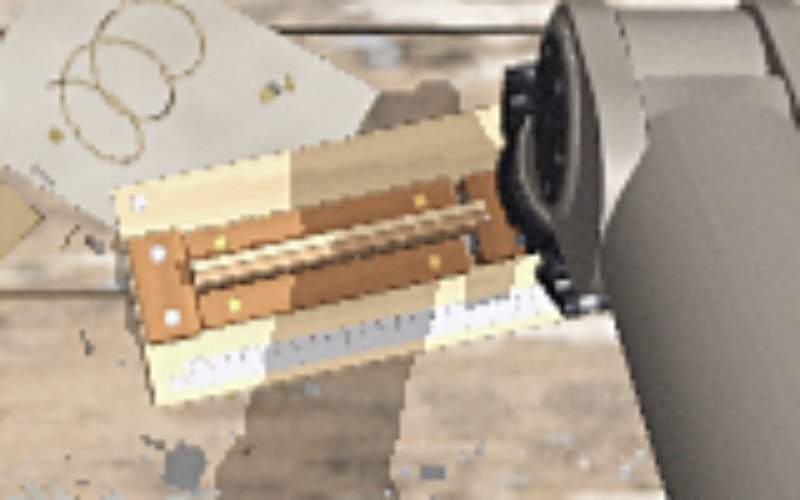

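```bash
python3 -m pendant '[[0.02,-0.003,0,0,0],[0.02,0,0,0,0],[0.085,0,0,0,0],[0.085,0,0,0,0],[0.085,0,0,0,0],[0.085,0,0,0,0],[0.085,0,0,-0.015,0],[0.085,0,0,-0.03,0],[0.085,0,0,-0.04,0],[0.085,0,0,-0.04,0],[0.085,0,0,-0.02,0],[0.085,0,0,0,0]]'
python3 -c "
from h import *
go([.5845,.132,.38],0.3)"
```

```text
t: 7.83
eef_pos: [0.5164, -0.2143, 0.391]
tool_rot: [0.004, 0.63, 0.777, 0.001]
contact_force: [0.8, 0.6, 0.1]
gripper_width: 0.999
grasp_force: 0.0
t 7.83 p [ 0.5164 -0.2143  0.391 ] yang 11.91 turn 11.61 shift(mm) after turn [346.   69.8  10.6] now [324.9 138.   10.6] F [0.8 0.6 0.1] w 0.999 gf 0.0
```

```bash
python3 -m pendant '[[0.085,0,0,0,5.8],[0.085,0,0,0,5.8],[0.085,0.03,0.006,0,0],[0.085,0.036,0.007,0,0],[0.085,0.036,0.007,0,0],[0.085,0.036,0.007,0,0],[0.085,0.036,0.007,0,0],[0.085,0.036,0.007,0,0],[0.085,0.036,0.007,0,0],[0.085,0.036,0.007,0,0],[0.085,0.036,0.007,0,0],[0.085,0.028,0.007,0,0]]' >/dev/null
python3 -m pendant '[[0.085,0,0,0,0],[0.085,0,0,0,0]]'
python3 - <<'E'
from h import *
go([.5845,.132,.317],0.3)
im,D=bot.read_camera("side"); cv2.imwrite("pics/s2.png",cv2.resize(im[100:310,180:420],None,fx=2.8,fy=2.8))
P=cloud("side",D>0,D)
Q=P[(P[:,0]>.42)&(P[:,0]<.53)&(P[:,1]>-.22)&(P[:,1]<.02)&(P[:,2]>.100)&(P[:,2]<.116)]
print(len(Q),cv2.minAreaRect(Q[:,:2].astype(np.float32)),Q.mean(0))
E
```

```text
t: 9.0
eef_pos: [0.5815, 0.134, 0.3848]
tool_rot: [-0.001, 0.704, 0.71, -0.0]
contact_force: [0.6, -1.3, -1.2]
gripper_width: 0.995
grasp_force: 0.0
t 9.0 p [0.5815 0.134  0.3848] yang 0.55 turn 0.25 shift(mm) after turn [-2.1  3.1 67.8] now [-2.1  3.1 67.8] F [ 0.6 -1.3 -1.2] w 0.995 gf 0.0
140 ((0.4901147782802582, -0.11389990895986557), (0.011899641714990139, 0.15974846482276917), 11.957785606384277) [ 0.48777913 -0.10326766  0.10848   ]
```

View pics/s2.png

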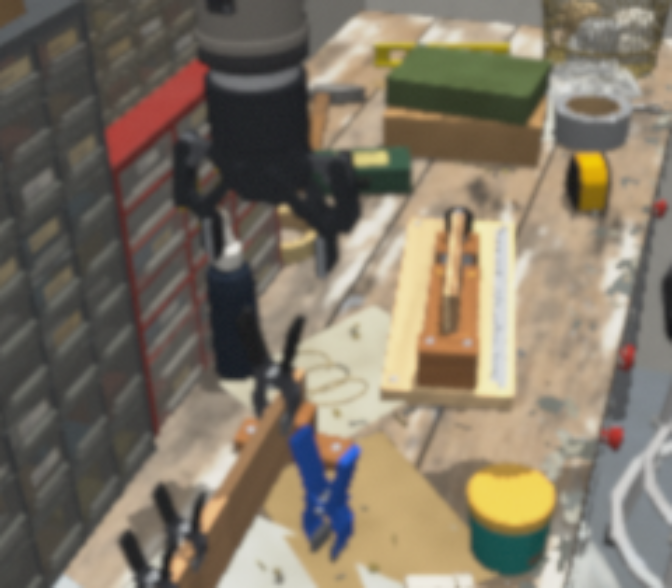

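```bash
python3 -m pendant '[[0.085,-0.002,0.003,0,0.25],[0.085,0,0,0.015,0],[0.085,0,0,0.02,0],[0.085,0,0,0.02,0],[0.085,0,0,0.017,0],[0.085,0,0,0,0],[0.085,0,0,0,0]]' 45
python3 - <<'E'
from h import *
go([.5845,.132,.313],0.3)
im,D=bot.read_camera("side"); cv2.imwrite("pics/s3.png",cv2.resize(im[170:290,230:350],None,fx=4.5,fy=4.5))
E
```

```text
t: 9.63
eef_pos: [0.5852, 0.1276, 0.313]
tool_rot: [-0.0, 0.708, 0.706, -0.001]
contact_force: [0.1, 0.3, -0.3]
gripper_width: 0.997
grasp_force: 0.0
t 9.63 p [0.5852 0.1276 0.313 ] yang -0.13 turn -0.43 shift(mm) after turn [ 4.4 -0.7  0. ] now [ 4.4 -0.7  0. ] F [ 0.1  0.3 -0.3] w 0.997 gf 0.0
```

View pics/s3.png

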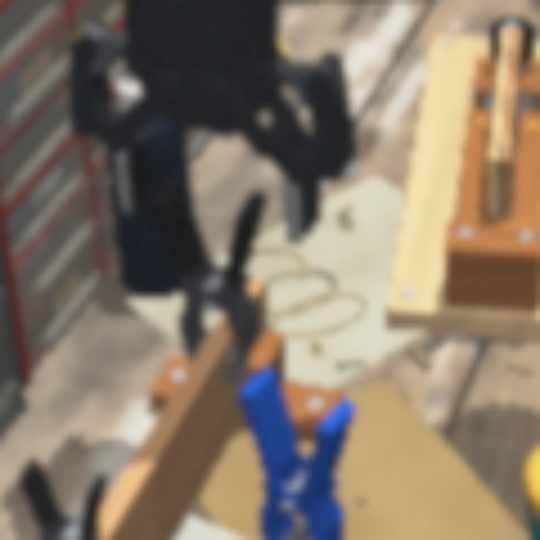

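```bash
python3 -m pendant '[[0.085,0.004,-0.001,0,-0.4],[0.085,0,0,0,0],[0.045,0,0,0,0],[0.045,0,0,0,0],[0.045,0,0,0,0],[0.03,0,0,0,0],[0.015,0,0,0,0],[0.015,0,0,0,0],[0.015,0,0,0,0],[0.015,0,0,0,0],[0.015,0,0,0,0]]' 45
python3 - <<'E'
from h import *
go([.5845,.132,.313],0.3)
im,D=bot.read_camera("side"); cv2.imwrite("pics/s4.png",cv2.resize(im[170:290,230:350],None,fx=4.5,fy=4.5))
E
```

```text
t: 10.6
eef_pos: [0.5842, 0.1333, 0.3136]
tool_rot: [-0.0, 0.705, 0.71, -0.0]
contact_force: [-0.1, -0.6, -0.7]
gripper_width: 0.275
grasp_force: 47.0
t 10.6 p [0.5842 0.1333 0.3136] yang 0.4 turn 0.1 shift(mm) after turn [-1.3  0.3  0.6] now [-1.3  0.3  0.6] F [-0.1 -0.6 -0.7] w 0.275 gf 47.0
```

View pics/s4.png

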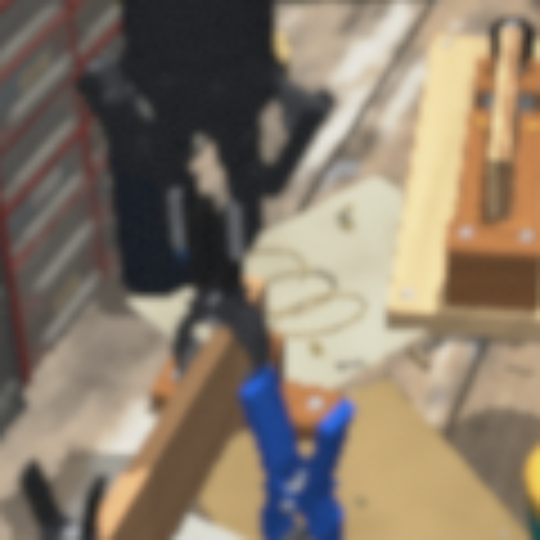

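```bash
python3 -m pendant '[[0.015,0,0,-0.005,0],[0.015,0,0,-0.008,0],[0.015,0,0,-0.012,0],[0.015,0,0,-0.015,0],[0.015,0,0,-0.015,0],[0.015,0,0,-0.015,0],[0.015,0,0,-0.015,0],[0.015,0,0,-0.015,0],[0.015,0,0,-0.01,0],[0.015,0,0,0,0],[0.015,0,0,0,0],[0.015,0,0,0,0]]'
python3 -c "
from h import *
go([.4915,-.112,.42],11.9)"
```

```text
t: 11.65
eef_pos: [0.584, 0.133, 0.4231]
tool_rot: [-0.0, 0.705, 0.71, -0.001]
contact_force: [-0.4, -0.6, -1.8]
gripper_width: 0.276
grasp_force: 46.9
t 11.65 p [0.584  0.133  0.4231] yang 0.39 turn -11.51 shift(mm) after turn [-220.7 -141.     3.3] now [-244.4  -94.2    3.3] F [-0.4 -0.6 -1.8] w 0.276 gf 46.9
```

```bash
python3 -m pendant '[[0.015,0,0,0,-3.8],[0.015,0,0,0,-3.8],[0.015,0,0,0,-3.9],[0.015,-0.012,-0.008,0,0],[0.015,-0.018,-0.012,0,0],[0.015,-0.02,-0.013,0,0],[0.015,-0.02,-0.013,0,0],[0.015,-0.02,-0.013,0,0],[0.015,-0.02,-0.013,0,0],[0.015,-0.02,-0.013,0,0],[0.015,-0.02,-0.013,0,0],[0.015,-0.02,-0.012,0,0]]' >/dev/null
python3 -m pendant '[[0.015,-0.02,-0.013,0,0],[0.015,-0.018,-0.011,0,0],[0.015,-0.015,-0.009,0,0],[0.015,-0.01,-0.006,0,0],[0.015,-0.007,-0.004,0,0],[0.015,0,0,0,0],[0.015,0,0,0,0],[0.015,0,0,0,0]]'
python3 - <<'E'
from h import *
np.set_printoptions(precision=4,suppress=True)
go([.4915,-.112,.36],11.9)
ims=[]
u=np.array([-.2064,.9785,0]);n=np.array([.9785,.2064,0])
for c,b in(("side",(60,300,240,480)),("top",(150,270,300,460))):
    im,D=bot.read_camera(c); ims.append(cv2.resize(im[b[0]:b[1],b[2]:b[3]],(400,400)))
    for nm in("clamp","jaw_a","plates_top"):
        for r in bot.pinpoint(nm,c)[:3]: print(c,nm,round(r["score"],2),np.round(r["at"],1),dep(c,r["at"],D))
    P=cloud(c,D>0,D)-np.array([.4915,-.112,0]); L=np.c_[P@n,P@u,P[:,2]]
    Q=L[(abs(L[:,0])<.06)&(abs(L[:,1])<.04)&(L[:,2]>.135)&(L[:,2]<.33)]
    for z in np.arange(.14,.33,.015):
        q=Q[abs(Q[:,2]-z)<.0075]
        if len(q)>3: print(c,round(z,3),len(q),"n",q[:,0].min(),q[:,0].max(),"u",q[:,1].min(),q[:,1].max())
    Q=L[(abs(L[:,0])<.02)&(abs(L[:,1])<.1)&(abs(L[:,2]-.108)<.008)]
    if len(Q)>9: print("plates local",cv2.minAreaRect(Q[:,:2].astype(np.float32)))
cv2.imwrite("pics/s5.png",np.hstack(ims))
E
```

```text
t: 13.32
eef_pos: [0.4842, -0.1323, 0.4236]
tool_rot: [-0.0, 0.63, 0.777, 0.0]
contact_force: [0.3, 0.2, -0.4]
gripper_width: 0.275
grasp_force: 47.0
t 13.32 p [ 0.4842 -0.1323  0.4236] yang 11.94 turn 0.04 shift(mm) after turn [18.3 11.4 63.6] now [18.3 11.4 63.6] F [ 0.3  0.2 -0.4] w 0.275 gf 47.0
side clamp 0.74 [296.  279.5] [0.509  0.2143 0.0619]
side clamp 0.53 [347.2 155.1] [ 0.4817 -0.1222  0.2142]
side clamp 0.17 [344.9 180.4] [ 0.4974 -0.1722  0.1052]
side jaw_a 0.98 [295.3 289.4] [0.5173 0.2018 0.0161]
side jaw_a 0.73 [296.2 294. ] [0.5152 0.2028 0.0027]
side jaw_a 0.69 [339.3 166.8] [ 0.5026 -0.1213  0.1758]
side plates_top 0.67 [343.  191.2] [ 0.4858 -0.1051  0.1091]
side plates_top 0.46 [265.6 296.9] [0.5803 0.2317 0.0016]
side 0.155 5 n -0.0351241374517374 0.012560637552747047 u -0.017414359426662918 -0.008298568129135044
side 0.17 43 n -0.0370069871616928 0.012535901006706176 u -0.03301334428486523 -0.005580235628297646
side 0.185 26 n -0.036845132798126054 0.013652539675200758 u -0.027560914341202003 -0.006555618679249132
side 0.2 59 n -0.036050794056841924 0.0112362
[... 772 characters left out ...]
56724958
side 0.32 118 n -0.058388338208745796 0.041311389717625456 u -0.030071353363287145 0.0003235931565831166
plates local ((-0.0017544492147862911, -0.0021990835666656494), (0.16048301756381989, 0.011830364353954792), 89.94761657714844)
top clamp 0.56 [242.9 212.6] [0.5124 0.2031 0.0577]
top jaw_a 0.64 [245.6 216.7] [0.5046 0.2036 0.017 ]
top jaw_a 0.63 [246.  211.5] [0.5156 0.1947 0.0564]
top plates_top 0.72 [357.8 218.5] [ 0.4905 -0.1143  0.1056]
top plates_top 0.72 [237.4 191.5] [0.5812 0.233  0.0021]
top plates_top 0.52 [395.2 137.7] [ 0.7437 -0.2401 -0.0012]
plates local ((0.0002679629251360893, 0.03374968096613884), (0.011783569119870663, 0.08829410374164581), 0.06528133898973465)
```

View pics/s5.png

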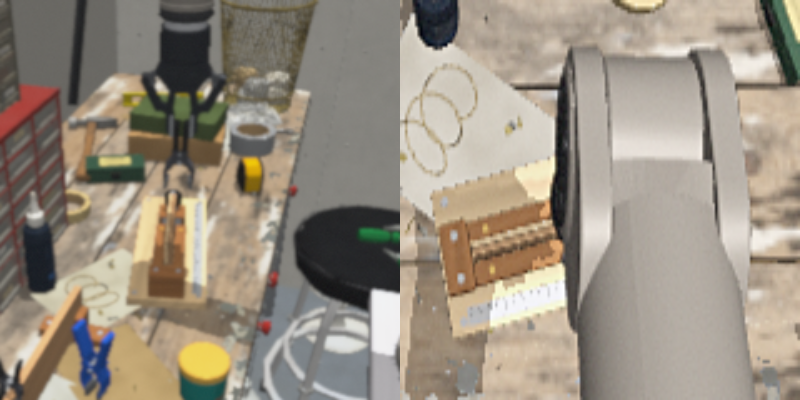

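The clamp hangs upright and open over the plates (side panel, about (180,165)), and the plates are standing home. I'll align, lower partway, then look again.

```bash
python3 -m pendant '[[0.015,0.007,0.004,0,0],[0.015,0.007,0.004,0,0],[0.015,0.003,0.003,0,0],[0.015,0,0,0.008,0],[0.015,0,0,0.012,0],[0.015,0,0,0.008,0],[0.015,0,0,0,0],[0.015,0,0,0,0],[0.015,0,0,0,0]]'
python3 - <<'E'
from h import *
np.set_printoptions(precision=4,suppress=True)
go([.4915,-.112,.342],11.9)
u=np.array([-.2064,.9785,0]);n=np.array([.9785,.2064,0]);c="side"
im,D=bot.read_camera(c); cv2.imwrite("pics/s6.png",cv2.resize(im[120:230,290:400],None,fx=5,fy=5,interpolation=cv2.INTER_CUBIC))
P=cloud(c,D>0,D)-np.array([.4915,-.112,0]); L=np.c_[P@n,P@u,P[:,2]]
Q=L[(abs(L[:,0])<.05)&(L[:,1]>-.025)&(L[:,1]<.03)]
for z in np.arange(.105,.27,.01):
    q=Q[abs(Q[:,2]-z)<.005]
    if len(q)>3: print(round(z,3),len(q),"n",np.sort(q[:,0])[[0,1,-2,-1]],"u max",np.sort(q[:,1])[-2:])
E
```

```text
t: 14.47
eef_pos: [0.4914, -0.1143, 0.3959]
tool_rot: [0.0, 0.63, 0.777, 0.0]
contact_force: [0.5, -0.0, -0.8]
gripper_width: 0.271
grasp_force: 47.0
t 14.47 p [ 0.4914 -0.1143  0.3959] yang 11.89 turn -0.01 shift(mm) after turn [ 2.2  0.5 53.9] now [ 2.2  0.5 53.9] F [ 0.5 -0.  -0.8] w 0.271 gf 47.0
0.105 36 n [-0.0076 -0.0076  0.0032  0.0041] u max [0.0287 0.0299]
0.115 8 n [-0.007  -0.0065  0.0015  0.0034] u max [0.0258 0.0297]
0.135 11 n [-0.0255 -0.0253  0.0216  0.0217] u max [0.0083 0.0093]
0.145 37 n [-0.0252 -0.0251  0.0218  0.022 ] u max [0.0091 0.0107]
0.155 15 n [-0.0275 -0.0273  0.0221  0.0236] u max [0.0082 0.0085]
0.165 21 n [-0.0245 -0.0244  0.0222  0.0229] u max [0.008  0.0081]
0.175 49 n [-0.0238 -0.0236  0.0201  0.0209] u max [0.0092 0.011 ]
0.185 46 n [-0.0176 -0.0157  0.0128  0.0143] u max [0.0099 0.0111]
0.195 33 n [-0.0172 -0.0151  0.0117  0.013 ] u max [0.0096 0.0099]
0.205 24 n [-0.0145 -0.0122  0.0096  0.0096] u max [0.0106 0.011 ]
0.215 24 n [-0.0144 -0.0143  0.0072  0.0096] u max [0.0093 0.0097]
0.225 35 n [-0.0193 -0.0192  0.0125  0.0153] u max [0.0084 0.0089]
0.235 57 n [-0.0268 -0.0267  0.021   0.021 ] u max [0.0096 0.0101]
0.245 75 n [-0.0264 -0.0263  0.0211  0.0212] u max [0.0107 0.0108]
0.255 37 n [-0.0261 -0.0259  0.0213  0.0213] u max [0.0086 0.0112]
0.265 49 n [-0.0407 -0.0382  0.0316  0.0368] u max [0.0129 0.0131]
```

View pics/s6.png

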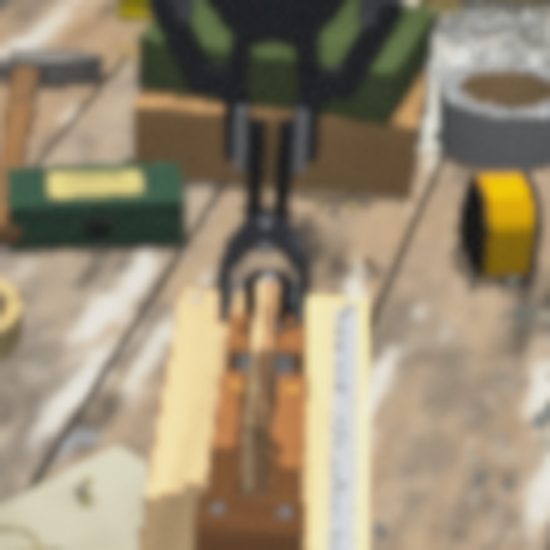

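Jaws straddle the plates symmetrically: the jaw tips are at about (225,315) and (305,315), and the plates at (265,290). Lowering straight down.

```bash
python3 -m pendant '[[0.015,0.001,0,0.004,0],[0.015,0.001,0,0.006,0],[0.015,0,0,0.006,0],[0.015,0,0,0.006,0],[0.015,0,0,0.006,0],[0.015,0,0,0.006,0],[0.015,0,0,0.006,0],[0.015,0,0,0.006,0],[0.015,0,0,0.005,0],[0.015,0,0,0.003,0],[0.015,0,0,0,0],[0.015,0,0,0,0]]'
python3 - <<'E'
from h import *
np.set_printoptions(precision=4,suppress=True)
go([.4915,-.112,.342],11.9)
u=np.array([-.2064,.9785,0]);n=np.array([.9785,.2064,0]);c="side"
im,D=bot.read_camera(c); cv2.imwrite("pics/s7.png",cv2.resize(im[120:230,290:400],None,fx=5,fy=5,interpolation=cv2.INTER_CUBIC))
P=cloud(c,D>0,D)-np.array([.4915,-.112,0]); L=np.c_[P@n,P@u,P[:,2]]
Q=L[(abs(L[:,0])<.05)&(L[:,1]>-.025)&(L[:,1]<.03)]
for z in np.arange(.075,.15,.01):
    q=Q[abs(Q[:,2]-z)<.005]
    if len(q)>3: print(round(z,3),len(q),"n",np.sort(q[:,0])[[0,1,-2,-1]],"u max",np.sort(q[:,1])[-2:])
Q=L[(abs(L[:,0])<.02)&(abs(L[:,1])<.1)&(abs(L[:,2]-.108)<.006)]; print("plates",cv2.minAreaRect(Q[:,:2].astype(np.float32)))
E
```

```text
t: 15.52
eef_pos: [0.4909, -0.1122, 0.3416]
tool_rot: [-0.0, 0.63, 0.777, 0.0]
contact_force: [0.5, 0.3, -1.3]
gripper_width: 0.274
grasp_force: 47.0
t 15.52 p [ 0.4909 -0.1122  0.3416] yang 11.91 turn 0.01 shift(mm) after turn [ 0.1  0.6 -0.4] now [ 0.1  0.6 -0.4] F [ 0.5  0.3 -1.3] w 0.274 gf 47.0
0.075 5 n [-0.025  -0.0249 -0.0075  0.0178] u max [0.0085 0.0099]
0.085 15 n [-0.0247 -0.0246  0.0206  0.0207] u max [0.0112 0.0114]
0.095 31 n [-0.0271 -0.0245  0.021   0.024 ] u max [0.0127 0.0185]
0.105 48 n [-0.0269 -0.0268  0.024   0.0243] u max [0.0285 0.0296]
0.115 34 n [-0.0237 -0.0236  0.0215  0.0221] u max [0.0197 0.021 ]
0.125 53 n [-0.0206 -0.0204  0.0183  0.0187] u max [0.012  0.0123]
0.135 45 n [-0.0166 -0.0164  0.0105  0.0117] u max [0.0104 0.0109]
0.145 19 n [-0.014  -0.0116  0.008   0.0117] u max [0.011  0.0116]
plates ((-0.0008093435317277908, 0.0009522810578346252), (0.15251846611499786, 0.03565076366066933), 81.546142578125)
```

View pics/s7.png

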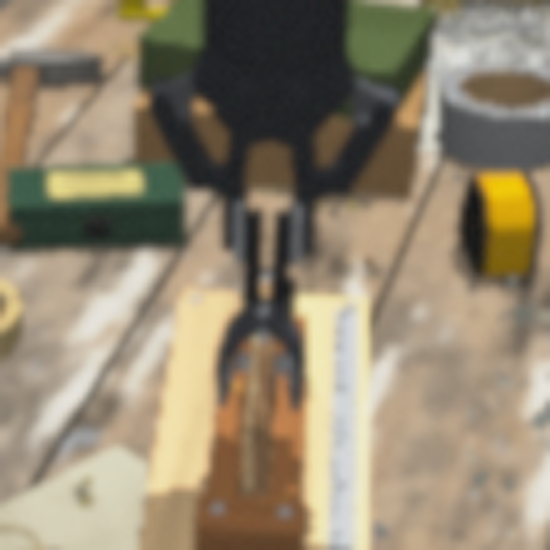

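The open clamp now sits astride the plates: the jaws are at about (225,385) and (300,385), centred on the plates with space on both sides. The jaw bottoms are at about z = 0.08 m. Handing in.

```bash
python3 -c "
from station import bot
print(bot.hand_in())"
```

```text
the job is handed in; nothing more can be done
None
```

I've handed the job in: the stop is slid up with the plates home against the end stop, and the large clamp is held wide open astride the middle of their top edge, jaws clear of both faces in the last camera check. The hand-in returned no verdict.

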